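Unlock the slide squash press and hold its plunger half-way down

ROBOT

A 6-joint arm with a two-finger parallel gripper is mounted at the origin on the work surface. World frame = base frame: x ahead of the robot, y to its left, z up, the work surface at z = 0. Lengths are in m, angles in rad, forces in N, time in s.
With the tool pointing down it reaches from about 0.325 to 0.775 m from the base axis. Payload 5.5 kg.
Tool frame: the origin (TCP) lies between the finger pads; the fingertips stand 8 mm ahead of it and the grasp point (between the pads) lies 11 mm behind it (tcp_to_tips is the distance from the TCP to the fingertips, in m); z points along the fingers, y is the line along which they close (so a half turn about z gives the same grasp; the last joint's range is limited). The gripper opens to 88 mm and grips with 3 to 60 N. Pads are 20 mm wide; open, the fingers measure 115 mm over their backs; the gripper's body (75 mm by 178 mm) begins 61 mm behind the grasp point.
Start: joints at [1.214, 0.091, 1.231, -0, 1.82, -0.057], TCP at [0.177, 0.573, 0.231] pointing down, gripper open.
Joint ranges: [-2.87, 2.87], [-0.86, 2.18], [0.17, 2.46], [-1.51, 4.65], [0.06, 2.69], [-2.65, 2.65]. Speed limits (rad/s): [2.57, 2.57, 3.01, 3.14, 3.14, 3.14].

INTERFACE

Orientations are given as a unit quaternion [w, x, y, z].
In Python, from bench import * gives the robot as it stands. Calls block until the motion is done:
- move_to(position, orientation): joint-space move of the TCP to a pose.
- move_l(position, speed=0.15, orientation=None): straight line of the TCP; orientation=None keeps the orientation; speed is the mean speed in m/s.
- movej(angles): joint-space move.
- gripper_open() and close(): open the fingers fully, or close them until they stop; the grip force is fixed at half the most.
- hold(seconds).
- inverse_kinematics(position, orientation): joint angles nearest the present ones, or None.
- state(): the state.
- get_image(name): name is "scene" or "side" or "wrist"; returns a dict with "frame" (384x512x3 uint8, blue, green, red), "depth" (384x512 float32, m along the optical axis (not along the pixel's ray), 0 where there is no reading), "camera_matrix" (3x3 intrinsics, pixels), "k1" (the pictures are not rectified: a ray, as slopes to the right and down, at radius r is drawn at 1 + k1 r^2 times it, then the intrinsics apply), "view" (4x4, takes a point from world to camera coordinates). Camera axes: x right, y up, looking along -z (the intrinsics and any distortion apply to the point x, -y, -z); pixel columns grow to the right and rows downward; lengths in m; the calibration is good to about 2 mm. A picture is of the moment at which its call begins.
A pose or a line that the arm cannot do raises IKError and nothing moves.
- job_done(): hands the job in; it is judged then, once.
The state is a dict: "time": time; "joint_pos": joint angles; "dq": joint speeds; "joint_torque": joint torques, N m; "ee_pos": TCP position; "ee_rot": TCP orientation; "ft_force": force on the tool from outside, world axes, zero at the start; "moment": the same for the moment, N m; "finger_gap": finger opening in m; "finger_force": force on a finger pad.
Only numpy, scipy, OpenCV 4.12 (cv2) and the standard library are available. Lean on these libraries where they do the work, as an engineer would, in place of code of your own. Each camera call takes 0.05 s, during which the arm holds its last target. There are 200 camera calls.

TASK

Unlock the white squash press: turn its blue knob anticlockwise (seen from above) past its detent click, on to the open stop, which swings the yellow tongue out from under the red cap. Then push the red plunger cap gently half-way down, 9 mm of its 18 mm, so that the green band of its stem sits in the press head, and keep it there: the program finishes while still holding the plunger down. Never push it near the bottom, which would crack the slide, and leave the oil bottle, jar, mouse and slide mailer where they stand.

Things in the scene. Friction and masses are not known exactly. Their poses are not given: they have to be found in the camera images.
- press: White press fixed to the table, base 130 x 230 mm; origin under the middle of the base, z up. A column at its +y end carries a head (70 mm along x, 195 mm along y), flat top 90 mm above the table. On the head: red plunger cap (axis at y = -55 mm) and blue locking knob (axis at y = +55 mm), both axes vertical. With the knob at 0 its axes equal the press's. Highest point: knob top, 150 mm.
- knob_grip (a point): Grip point on the blue knob's vertical turning axis, 134 mm above the table, in an upright bar 16 mm thick (point's x), 46 mm long (point's y), from 108 to 150 mm above the table; turns with the knob. Below the bar: a 48 mm disc and a yellow tongue (16 mm wide, top 107 mm above the table) reaching 102 mm out along the point's -y: keep fingertips above it.
- lock_knob (a joint): Turn of the blue knob in rad, positive anticlockwise from above. Locked from 0 to 0.15 (start; the tongue lies under the cap and lets it down 2 to 4 mm only), 1.2 = open stop. A sprung detent ball resists with up to about 0.15 N m between 0.3 and 0.6 and clicks over between 0.6 and 0.9; outside that the knob turns easily and stays where it is left (turn it on to the stop).
- plunger_top (a point): Centre of the flat top of the red plunger cap (44 mm diameter, 14 mm thick), 124 mm above the table when up; it goes down with the plunger. The stem under the cap, from below, is white 6 mm, green 6 mm, then red.
- plunger (a joint): Downward travel of the plunger in m, straight down: 0 = up, 0.018 = bottom. A return spring pushes up with about 4 N at the top and 0.7 N more for every mm (about 10 N at 9 mm, 16.5 N at the bottom); hardly any friction. The green band is in the head between 0.006 and 0.012.
- oil_mid (a point): Middle (half-way up) of a loose amber dropper bottle with a black cap, 32 mm diameter, 75 mm tall, upright near one end of the press; z is its upright axis. Leave alone.
- jar_mid (a point): Middle (half-way up) of a loose green glass staining jar with a white lid, 54 mm diameter, 85 mm tall, upright near the other end of the press (the two may be swapped); z is its upright axis. Leave alone.
- mouse_mid (a point): Middle of a loose black computer mouse, 105 x 60 x 34 mm, on the table beyond the press (its +x side). Leave alone.
- mailer_mid (a point): Middle of a loose blue slide mailer (flat box 36 x 86 x 18 mm) on the table beyond the press (its +x side). Leave alone.

How it is judged:
By the outcome, as a careful person would: the job done as asked, in the order asked, and still so for the second after the job is handed in, while the arm keeps its last pose, push and grip.
It also fails if it takes over 45 s, if anything falls off the work surface, if the arm or the gripper's body presses on something with over 40 N, if the wrist force passes 120 N, or if a joint passes its speed limit or range.

## Working session

There is one attempt and no reset: what is moved stays moved. The work goes in short steps, each a Python script; the robot and the scene stay as the last script left them, time stands still between calls to the robot, and variables do not carry over. Pictures are saved under pics/ and viewed, at most 10 in all, crops included, and the job is handed in when it is done.

```bash
mkdir -p pics; ls; cat > h.py <<'E'
from bench import *
import numpy as np, cv2
def cloud(im):
    d=im["depth"]; K=np.array(im["camera_matrix"]); h,w=d.shape
    u,v=np.meshgrid(np.arange(w),np.arange(h))
    x=(u-K[0,2])/K[0,0]; y=(v-K[1,2])/K[1,1]
    xd,yd=x.copy(),y.copy()
    for _ in range(8):
        f=1+im["k1"]*(x*x+y*y); x=xd/f; y=yd/f
    P=np.stack([x*d,-y*d,-d,np.ones_like(d)],-1)
    W=P@np.linalg.inv(np.array(im["view"])).T
    W=W[...,:3]; W[d==0]=np.nan
    return W
E
python3 - <<'E'
from h import *
s=state();print(s["time"],s["ee_pos"],s["ee_rot"],s["ft_force"])
ims={n:get_image(n) for n in("scene","side","wrist")}
import pickle;pickle.dump(ims,open("a.pkl","wb"))
a=cv2.resize(np.hstack([ims["scene"]["frame"],ims["side"]["frame"]]),(800,300),interpolation=cv2.INTER_AREA)
cv2.imwrite("pics/a.png",a)
E
```

```text
pics
0.0 [0.17708846 0.57299138 0.22952075] [-1.86611557e-04  1.49323642e-01  9.88787927e-01 -9.22327174e-04] [ 0.24735826  0.88073639 -0.28720375]
```

View pics/a.png

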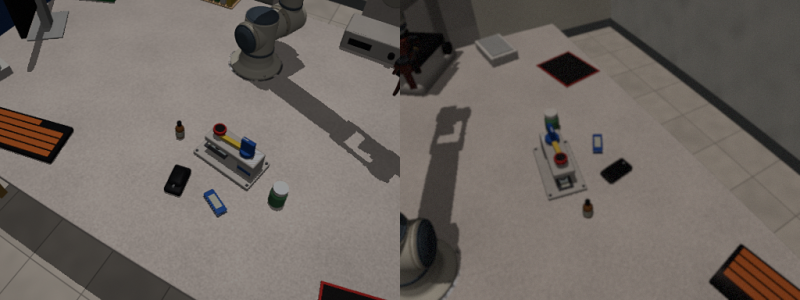

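The scene camera (left half) shows the press at about (232,150): red cap at (220,130), blue knob at (248,148), oil bottle at (180,130), jar at (278,195), mouse at (178,180) and mailer at (215,203). Next I'll locate these by colour and depth.

```bash
python3 - <<'E'
from h import *
import pickle;ims=pickle.load(open("a.pkl","rb"))
R={"red":[((0,120,50),(8,255,255)),((172,120,50),(180,255,255))],"yellow":[((20,110,60),(35,255,255))],"blue":[((105,120,40),(125,255,255))],"green":[((45,80,20),(85,255,255))],"amber":[((8,130,40),(18,255,255))]}
for n in("scene","side"):
    im=ims[n];W=cloud(im);hsv=cv2.cvtColor(im["frame"],cv2.COLOR_BGR2HSV)
    for c,rs in R.items():
        m=sum(cv2.inRange(hsv,a,b) for a,b in rs)
        k,l,st,ce=cv2.connectedComponentsWithStats(m)
        for i in range(1,k):
            if st[i,4]<15: continue
            p=W[l==i];p=p[~np.isnan(p[:,0])]
            if len(p)<5: continue
            q=np.median(p,0)
            if np.hypot(*q[:2])>1.1 or np.hypot(*q[:2])<.25:continue
            zm=np.percentile(p[:,2],95);t=p[p[:,2]>zm-.006]
            print(n,c,st[i],ce[i].round(),q.round(3),"top",zm.round(3),t.mean(0).round(3))
    # head top plane & base
    g=np.abs(W[...,2]-.09)<.005
    g&=(np.hypot(W[...,0],W[...,1])>.3)&(np.hypot(W[...,0],W[...,1])<1)&(hsv[...,1]<60)&(hsv[...,2]>90)
    P=W[g][:,:2].astype(np.float32)
    print(n,len(P),cv2.minAreaRect(P))
im=ims["scene"];cv2.imwrite("pics/b.png",np.hstack([cv2.resize(im["frame"][140:290,180:380],(400,300)),cv2.resize(ims["side"]["frame"][130:290,130:330],(375,300))]))
E
```

```text
scene red [273 158  17  16 103] [281. 166.] [0.499 0.089 0.122] top 0.126 [0.493 0.087 0.123]
scene red [407 359  86  25 357] [440. 372.] [0.728 0.602 0.002] top 0.005 [0.733 0.61  0.002]
scene yellow [290   0   6   7  33] [292.   3.] [-0.324 -0.294  0.023] top 0.033 [-0.324 -0.298  0.031]
scene yellow [281 172  28  19 201] [295. 180.] [0.504 0.133 0.105] top 0.108 [0.503 0.135 0.106]
scene blue [307 175  21  28 279] [316. 190.] [0.518 0.197 0.113] top 0.15 [0.512 0.196 0.148]
scene blue [304 212  16  12  23] [311. 217.] [0.549 0.205 0.055] top 0.058 [0.55  0.205 0.055]
scene blue [261 242  29  33 267] [275. 259.] [0.68  0.178 0.016] top 0.02 [0.676 0.175 0.017]
scene green [125   0  23   3  40] [138.   0.] [-0.065 -0.856  0.004] top 0.01 [-0.068 -0.845  0.008]
scene green [344 243  23  23 283] [353. 256.] [0.591 0.337 0.042] top 0.061 [0.587 0.335 0.059]
scene amber [   0  139   81   62 2745] [ 34. 171.] [ 0.777 -0.54   0.023] top 0.026 [ 0.778 -0.539  0.023]
scene amber [225 160  10   8  57] [230. 164.] [ 0.505 -0.059  0.05 ] top 0.057 [ 0.503 -0.06   0.054]
scene 2180 ((0.05149009
[... 279 characters left out ...]
]
side yellow [194 181  12  14  94] [200. 187.] [0.502 0.146 0.107] top 0.109 [0.502 0.145 0.107]
side blue [186 158  17  27 213] [193. 172.] [0.502 0.184 0.118] top 0.151 [0.507 0.193 0.15 ]
side blue [248 188  11   7  54] [253. 191.] [0.654 0.139 0.018] top 0.02 [0.655 0.139 0.018]
side green [186 151  17  14  98] [196. 157.] [0.568 0.309 0.054] top 0.062 [0.561 0.314 0.06 ]
side amber [235 262  11   9  78] [240. 266.] [ 0.491 -0.075  0.05 ] top 0.056 [ 0.494 -0.073  0.053]
side amber [ 413  317   99   67 3500] [459. 357.] [ 0.785 -0.487  0.024] top 0.026 [ 0.782 -0.488  0.024]
side 914 ((0.514839231967926, 0.2035919725894928), (0.32147473096847534, 0.08158735185861588), 75.43231964111328)
```

View pics/b.png

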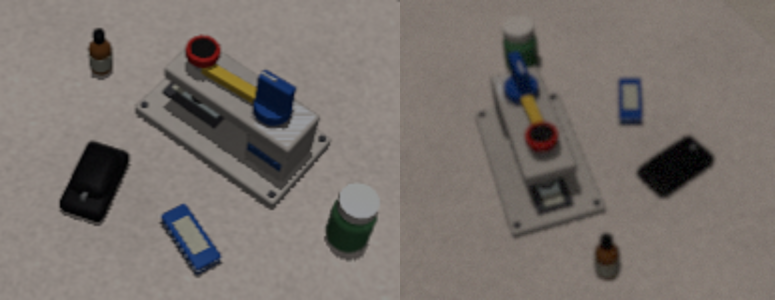

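The crop confirms the layout. The cap is at roughly (0.485,0.082) and the knob at (0.51,0.195), so press yaw is about -13°. The tongue points at the cap. I'll now look from close above with the wrist camera.

```bash
cat >> h.py <<'E'
def Q(psi):  # tool down, closing line y at yaw psi
    a=(psi+np.pi/2)/2
    return [0,np.cos(a),np.sin(a),0]
def comps(im,rs,mn=30):
    hsv=cv2.cvtColor(im["frame"],cv2.COLOR_BGR2HSV)
    m=sum(cv2.inRange(hsv,a,b) for a,b in rs)
    k,l,st,ce=cv2.connectedComponentsWithStats(m)
    return [(l==i,ce[i],st[i,4]) for i in range(1,k) if st[i,4]>mn]
E
python3 - <<'E'
from h import *
im0=get_image("wrist");c=np.linalg.inv(np.array(im0["view"]));print("cam-tcp",c[:3,3]-state()["ee_pos"],c[:3,:3].round(2))
yaw=-0.23
for o in(0,np.pi):
  for kn in(.1,.7,1.2):
    q=inverse_kinematics([.51,.195,.145],Q(yaw+kn+o)); print(o,kn,None if q is None else np.round(q,2))
E
```

```text
cam-tcp [-0.06511255  0.02018355  0.15407417] [[ 0.29 -0.93 -0.24]
 [ 0.96  0.29  0.07]
 [-0.   -0.25  0.97]]
0 0.1 [ 0.3  -0.05  1.53 -0.    1.67  0.43]
0 0.7 [ 0.3  -0.05  1.53 -0.    1.67 -0.17]
0 1.2 [ 0.3  -0.05  1.53 -0.    1.67 -0.67]
3.141592653589793 0.1 None
3.141592653589793 0.7 None
3.141592653589793 1.2 [ 0.3  -0.05  1.53 -0.    1.67  2.47]
```

```bash
python3 - <<'E'
from h import *
move_to([.505,.17,.30],Q(-0.15))
im=get_image("wrist");W=cloud(im)
import pickle;pickle.dump(im,open("w1.pkl","wb"))
print(state()["time"])
for c,rs in {"red":[((0,120,40),(8,255,255)),((172,120,40),(180,255,255))],"yellow":[((20,110,60),(35,255,255))],"blue":[((105,120,40),(125,255,255))]}.items():
    for m,ce,n in comps(im,rs):
        p=W[m];p=p[~np.isnan(p[:,0])]
        if len(p)<10: continue
        zm=np.percentile(p[:,2],95);t=p[np.abs(p[:,2]-zm)<.004]
        print(c,n,ce.round(),zm.round(4),t.mean(0).round(4),cv2.minAreaRect(t[:,:2].astype(np.float32)))
cv2.imwrite("pics/c.png",im["frame"])
E
```

```text
2.15
red 410 [252. 236.] 0.125 [0.4879 0.0885 0.1236] ((0.4872441589832306, 0.08591699600219727), (0.04204245284199715, 0.04167770966887474), 43.16175079345703)
yellow 507 [256. 200.] 0.108 [0.5001 0.1324 0.1069] ((0.49977394938468933, 0.13081157207489014), (0.06167697161436081, 0.015346202068030834), 83.24852752685547)
yellow 208 [ 78. 277.] 0.3937 [0.4634 0.2038 0.3921] ((0.4627789258956909, 0.20261503756046295), (0.011850571259856224, 0.0026708596851676702), 77.58811950683594)
yellow 151 [428. 264.] 0.3924 [0.5527 0.1939 0.3906] ((0.5530204176902771, 0.19405801594257355), (0.0036154992412775755, 0.002571284305304289), 80.42575073242188)
yellow 184 [430. 294.] 0.394 [0.5518 0.1878 0.3926] ((0.5519083738327026, 0.18771493434906006), (0.009358112700283527, 0.002891974523663521), 86.99270629882812)
yellow 2349 [385. 328.] 0.4006 [0.536  0.1855 0.3991] ((0.5345010161399841, 0.18569698929786682), (0.002926503773778677, 0.06679196655750275), 81.4811019897461)
blue 691 [359. 142.] 0.0194 [0.6703 0.1744 0.018 ] ((0.6709412932395935, 0.1722932606935501), (0.08395197987556458, 0.035032667219638824), 60.330909729003906)
blue 1104 [255. 154.] 0.1508 [0.5082 0.1954 0.1497] ((0.5078893303871155, 0.193033829331398), (0.04464694485068321, 0.01574586145579815), 81.9043960571289)
```

View pics/c.png

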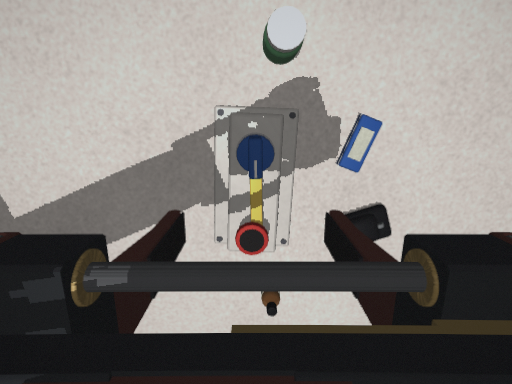

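The picture shows the knob bar at (255,154), the tongue at (256,200) under the cap at (252,236), and free space around the knob. That gives:
- Knob at (0.508,0.193) with its bar at yaw -0.13.
- Cap at (0.487,0.086).
- Press yaw about -0.19, so the knob is at about 0.06.

Next I'll grip the knob.

```bash
python3 - <<'E'
from h import *
def S(t): 
    s=state();print(t,round(s["time"],2),np.round(s["ee_pos"],4),np.round(s["ft_force"],1),np.round(s["moment"],2),round(s["finger_gap"],4),np.round(s["finger_force"],1))
x,y=.508,.193
move_to([x,y,.19],Q(-0.13)); move_l([x,y,.124],.08); S("down")
close(); S("closed")
for psi in(.1,.3): move_to([x,y,.124],Q(psi)); S(psi)
E
```

```text
down 3.65 [0.5083 0.1931 0.1246] [ 0.2 -0.6  0.3] [-0.07  0.08  0.02] 0.0878 0.0
closed 4.75 [0.5085 0.193  0.124 ] [ 3.7 -0.1 -0.8] [-0.05 -0.39  0.01] 0.0161 30.0
0.1 5.08 [0.5083 0.193  0.124 ] [ 2.7  0.1 -1.7] [-0.12 -0.45  0.03] 0.0158 30.0
0.3 5.39 [0.5081 0.1929 0.124 ] [ 3.2 -1.3 -1.6] [-0.17 -0.3  -0.16] 0.016 30.0
```

Well centred and turning (the detent's moment of -0.16 shows). I'll turn on to the stop.

```bash
python3 - <<'E'
from h import *
x,y=.508,.193
for psi in(.45,.6,.75,.9,.95,.98,1.01,1.04,1.07,1.10):
    move_to([x,y,.124],Q(psi)); hold(.1); s=state()
    print(psi,round(s["time"],2),np.round(s["ft_force"],1),np.round(s["moment"],2),round(s["finger_gap"],4))
    if psi>.93 and s["moment"][2]<-.3: break
im=get_image("wrist");cv2.imwrite("pics/d.png",im["frame"])
E
```

```text
0.45 5.76 [ 0.6 -1.  -0.6] [-0.23 -0.11  0.02] 0.0163
0.6 6.12 [ 0.5 -3.4  0.6] [-0.37 -0.1   0.2 ] 0.0158
0.75 6.49 [-0.5 -2.9  0.4] [-0.71  0.2   0.01] 0.0161
0.9 6.86 [-1.7 -4.5  2.6] [-0.93  0.42 -0.01] 0.0158
0.95 7.21 [-2.6 -4.5  2. ] [-1.02  0.41  0.05] 0.0162
0.98 7.56 [-2.7 -4.5  1.8] [-0.96  0.43  0.04] 0.0158
1.01 7.91 [-2.1 -5.1  1.4] [-0.99  0.5  -0.04] 0.0155
1.04 8.26 [-4.  -4.8  2.2] [-0.93  0.48 -0.78] 0.0158
```

View pics/d.png

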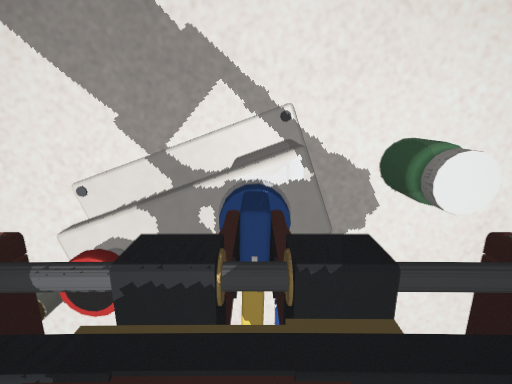

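The knob hit its stop at psi≈1.03 (moment -0.78). The picture shows the bar at (255,215) gripped and the tongue at (253,308) swung well away from the cap at (97,282). Next I'll release, lift, close the fingers and go above the cap.

```bash
python3 - <<'E'
from h import *
gripper_open(); move_l([.508,.193,.20],.1)
move_to([.505,.17,.30],Q(-0.15))
im=get_image("wrist");W=cloud(im)
for c,rs in {"red":[((0,120,40),(8,255,255)),((172,120,40),(180,255,255))],"yellow":[((20,110,60),(35,255,255))],"blue":[((105,120,40),(125,255,255))]}.items():
    for m,ce,n in comps(im,rs):
        p=W[m];p=p[~np.isnan(p[:,0])]
        if len(p)<10: continue
        zm=np.percentile(p[:,2],95);t=p[np.abs(p[:,2]-zm)<.004]
        if zm<.2: print(c,n,ce.round(),zm.round(4),cv2.minAreaRect(t[:,:2].astype(np.float32)))
cv2.imwrite("pics/e.png",im["frame"])
close()
move_to([.4875,.086,.17],Q(-0.15)); s=state();print(s["time"],s["ee_pos"],s["ft_force"])
E
```

```text
red 407 [252. 236.] 0.1248 ((0.48710930347442627, 0.08627350628376007), (0.0420646145939827, 0.04163865000009537), 83.85517883300781)
yellow 692 [300. 172.] 0.1083 ((0.5605752468109131, 0.15990515053272247), (0.015582295134663582, 0.07804164290428162), 57.825050354003906)
blue 695 [360. 142.] 0.0194 ((0.6709743738174438, 0.17260071635246277), (0.0840347409248352, 0.03507288172841072), 60.90983581542969)
blue 1080 [255. 153.] 0.1508 ((0.5078578591346741, 0.19297264516353607), (0.01608097553253174, 0.04483887553215027), 57.81642150878906)
13.5167 [0.48800322 0.0863237  0.17138707] [0.61530039 0.30600201 0.85041156]
```

View pics/e.png

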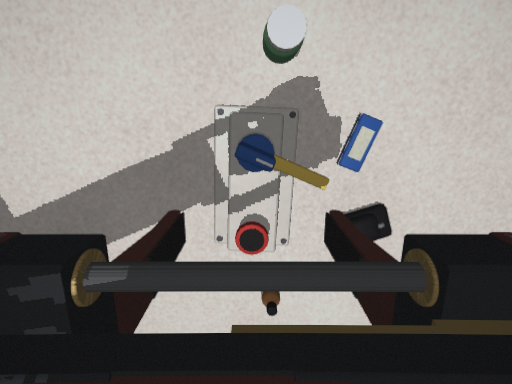

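The tongue now points to (325,183), clear of the cap at (252,236). The knob bar is at yaw 1.009, so knob ≈ 1.20, fully open. Now I'll push gently while watching the force.

```bash
python3 - <<'E'
from h import *
p=[.4872,.0862]
move_l(p+[.138],.06); hold(.3); f0=np.mean([state()["ft_force"][2] for _ in range(1)]); print("f0",f0)
for z in(.134,.132,.131,.130,.129,.128,.127,.126):
    move_l(p+[z],.02); hold(.25); s=state()
    f=s["ft_force"][2]-f0
    print(z,round(s["time"],2),np.round(s["ee_pos"],4),round(f,1),np.round(s["ft_force"][:2],1))
    if f>9.5: break
E
```

```text
f0 0.7373415907113592
0.134 15.1 [0.4872 0.0862 0.1341] -0.8 [ 0.7 -0. ]
0.132 15.6 [0.4874 0.0862 0.1324] 3.4 [-0.2  0.7]
0.131 16.1 [0.4874 0.0862 0.1312] 3.4 [ 1.5 -0.2]
0.13 16.6 [0.4874 0.0862 0.1302] 4.1 [ 1.6 -0.2]
0.129 17.1 [0.4874 0.0862 0.1292] 4.0 [2.4 0.6]
0.128 17.6 [0.4874 0.0862 0.1284] 5.9 [1.7 0.7]
0.127 18.1 [0.4874 0.0862 0.1275] 6.9 [1.6 1.1]
0.126 18.6 [0.4874 0.0862 0.1267] 6.8 [ 1.5 -0.4]
```

Contact came at TCP z≈0.1325, so travel is about 5.5 mm now. I'll go on to 9 mm (actual TCP ≈0.1232) and check with the cameras.

```bash
python3 - <<'E'
from h import *
p=[.4872,.0862]
for z in(.125,.124,.123,.1225):
    move_l(p+[z],.02); hold(.25); s=state()
    print(z,round(s["time"],2),np.round(s["ee_pos"],4),np.round(s["ft_force"],1))
ims={n:get_image(n) for n in("side","scene")}
for n,im in ims.items():
    W=cloud(im)
    for m,ce,k in comps(im,[((0,120,40),(8,255,255)),((172,120,40),(180,255,255))],10):
        q=W[m];q=q[~np.isnan(q[:,0])]
        if len(q)<5: continue
        if np.linalg.norm(np.median(q,0)[:2]-p)<.05: print(n,k,ce.round(),np.percentile(q[:,2],[5,50,95]).round(4))
a=[cv2.resize(ims["side"]["frame"][160:240,165:245],(400,400),interpolation=cv2.INTER_CUBIC),cv2.resize(ims["scene"]["frame"][135:215,245:325],(400,400),interpolation=cv2.INTER_CUBIC)]
cv2.imwrite("pics/f.png",np.hstack(a))
E
```

```text
0.125 19.1 [0.4874 0.0862 0.1258] [ 0.2 -0.3  7.7]
0.124 19.6 [0.4874 0.0862 0.1249] [ 0.2 -0.2  8.7]
0.123 20.1 [0.4874 0.0862 0.1241] [0.4 0.2 9. ]
0.1225 20.6 [0.4874 0.0862 0.1236] [-0.1  0.4  9. ]
side 75 [185. 158.] [0.282  0.2857 0.2879]
side 98 [206. 208.] [0.1049 0.1136 0.1169]
scene 18 [304. 114.] [0.2827 0.2852 0.2868]
scene 79 [282. 171.] [0.1029 0.1122 0.1165]
```

View pics/f.png

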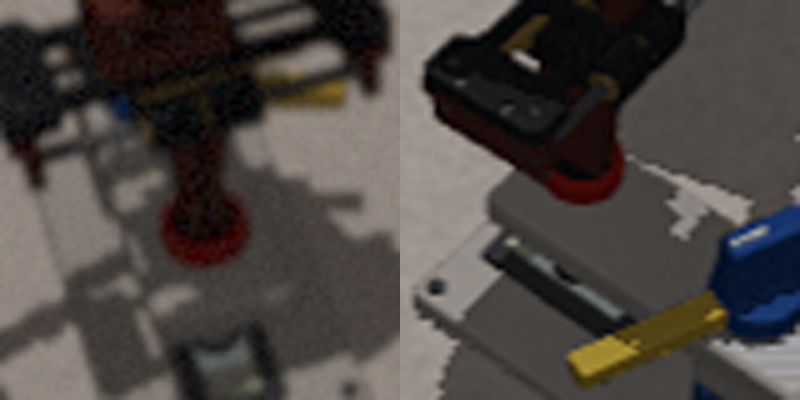

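Fingers are centred on the cap, at (205,235) in the left crop, and the tongue is clear. Travel reads 8.5–9.5 mm from kinematics and depth, and the 9 N force fits that. Handing in while holding.

```bash
python3 - <<'E'
from h import *
hold(.5); s=state(); print(s["ee_pos"],s["ft_force"],s["time"]); print(job_done())
E
```

```text
[0.48744491 0.08623468 0.12369148] [0.21693455 0.84130733 9.41714952] 21.2
the job is handed in; nothing more can be done
None
```

I turned the knob to its open stop and handed the job in at 21.2 s, with the arm still holding the plunger about 9 mm down (8.5–9.5 mm by position and depth, at about 9.4 N); I saw no contact with the loose items, but didn't measure them again afterwards.

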